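# Pump out the biscuit box and snap the valve cap on

### The arm

A 7-joint arm with a two-finger parallel gripper is mounted at the origin on a cart in front of the work surface, level with it; the furniture and walls round the work are solid. World frame = base frame: x ahead of the robot, y to its left, z up, the work surface at z = 0. Lengths are in m, angles in rad, forces in N, time in s.
With the tool pointing down it reaches from about 0.425 to 1.025 m from the base axis. Payload 9.4 kg.
Tool frame: the origin (TCP) lies at the very end of the fingers, on their centre line; the grasp point (between the pads) lies 19 mm behind it; y points along the fingers, x is the direction in which the jaws open and shut, and the axes are right-handed (so a half turn about y gives the same grasp; the last joint's range is limited). The gripper opens to 93 mm and grips with 3 to 60 N. Pads are 15 mm wide; open, the fingers measure 128 mm over their backs; the gripper's body (75 mm by 188 mm) begins 65 mm behind the grasp point.
Start: joints at [1.19, 0.599, -0.003, 1.599, 0.002, 0.943, -0.08], TCP at [0.217, -0.692, 0.219] pointing down, gripper open.
Joint ranges: [-2.57, 2.57], [-0.35, 1.97], [-1.29, 1.29], [0.11, 2.56], [-1.05, 4.19], [0.11, 1.86], [-2.63, 2.63]. Speed limits (rad/s): [2.22, 2.22, 3.01, 3.01, 3.14, 3.14, 3.14].

### API

Orientations are given as [roll, pitch, yaw] about the fixed x, y, z axes, in that order (R = Rz(yaw) Ry(pitch) Rx(roll)).
In Python, from station import manip, imaging, job_done, boxes_of, cut_out gives the robot as it stands. The module is installed in compiled form; this text tells all that it offers.
- The arm moves only by the tool servo_tool, never from a script. Its argument "rows" is a list of rows, each a list of 7 numbers: the shift along the tool's x, y, z in mm, then the turn, a rotation vector about the tool's x, y, z in degrees, then the finger opening in mm, from 0 to 93. A call has 1 to 12 rows; each row is the pose to reach, as a shift and turn from the pose commanded when the call began, along the tool's axes at that moment; what a row does not reach only later rows make up. A row lasts 1/8 s, in which the tool goes at most 62.5 mm and 10.7 degrees, less where a joint would pass 70% of its speed; a pose out of reach is approached as far as the arm can. A call with a gripper value outside its range is refused whole. The fingers move at their own pace and stop on an object; "force" is the grip in N (left out, the last holds). Time passes only in rows, so rows that repeat a pose let the fingers close. It gives the time, the measured TCP pose, the force and the opening at its end, in the units of the state.
- manip.observe(): the state, without advancing time (a new reading comes with each control period).
- imaging.snapshot(name): name is "side" or "top"; returns the picture (480x640x3 uint8, red, green, blue); there is no depth.
- imaging.get_calibration(name): a dict with "intrinsics" (3x3 intrinsics, pixels), "R" (3x3) and "t" (3): a world point X has camera coordinates R X + t. Camera axes: x right, y down, z forward; pixel columns grow to the right and rows downward; lengths in m; the calibration is good to about 2 mm. A picture is of the moment at which its call begins. get_calibration takes no time and is no camera call.
- job_done(): hands the job in, once; it reports no verdict.
Trained networks look in the newest picture that a camera, given by its name, has taken for a name from the list of things; names that differ only in an ending like _2 or _b are one class to them, and where a whole thing is asked for, a point or a joint stands for the part that bears it (a point fixed in the world has none). Each returns a list of dicts, best first, with "p" (0 to 1); they miss things now and then, are a little off and sometimes report something else, mostly with a low value. They report only what shows in the picture. A call takes as long as a camera call. They do not tell look-alikes from the thing itself.
- boxes_of(label, camera): "box" ([left, top, width, height] as shares, 0 to 1, of the picture: columns of its width, rows of its height, round what is visible of it).
- cut_out(label, camera): "pixels" (480x640 bool, what is visible of it) and "box" ([left, top, width, height] as shares, 0 to 1, of the picture: columns of its width, rows of its height, round what is visible of it).
The state is a dict: "t": time; "joint_pos": joint angles; "qvel": joint speeds; "tau": joint torques, N m; "tcp_pos": TCP position; "tcp_rot": TCP orientation; "contact_force": force on the tool from outside, world axes, zero at the start; "wrist_torque": the same for the moment, N m; "gripper_width": finger opening in m.
Only numpy, scipy, OpenCV 4.12 (cv2) and the standard library are available. Lean on these libraries where they do the work, as an engineer would, in place of code of your own. Each camera call takes 0.05 s, during which the arm holds its last target. There are 200 camera calls.

### The job

Seal the clear biscuit box: first pump the air out with at least three full strokes of the sprung lever on its lid, pressing it right down and letting it come fully up again each time. Then pick up the loose cream valve cap and press it onto the four-pronged stud on the lid until it clicks over the prongs, and keep on pressing: the program finishes while the gripper is still holding the cap pressed firmly down into its soft red seal, with the pump lever up. Leave the mug, the two cups and the teaspoon where they are.

Things in the scene. Friction and masses are not known exactly. Their poses are not given: they have to be found in the camera images.
- vacuum_box: clear vacuum food box of biscuits with a light grey lid; it does not move. 148 mm along its x, 208 mm along its y, lid top 80 mm above the worktop. Origin: centre of the underside; z up. Its -x side looks roughly toward the robot. The pump lever lies on the lid's left half (y = +52 mm), the valve stud on the right half (x = -20, y = -52 mm)
- pump_lever (a joint): dark grey sprung lever with a teal thumb pad, 121 mm from hinge to tip, on the lid; 0 = fully up, where it springs back to; 0.40 rad = fully pressed, lever level. Its hinge pin runs along the box's y at x = +52, y = +52, z = 104 mm in the box frame; the lever points to -x and slopes up at 0.40 rad when up. About 3 N on the pad starts it down, about 9 N holds it fully down on a hard stop
- pump_pad (a point): top of the teal thumb pad of the pump lever, middle of the pad (pad 30 x 36 mm, 36 mm across the lever). Moves with the lever: at about x = -44, z = 150 mm in the box frame when up, x = -54, z = 109.5 mm when fully pressed
- valve_seat (a point): centre of the valve, at the level of the top of the soft red seal ring at rest, 88 mm above the worktop; fixed to the box, z up. The stud standing here has four cream springy prongs with round heads (10 mm balls on a 16 mm circle, 26 mm over all, tops 16 mm above this point) that give way inward
- seal_ring (a joint): soft red seal ring round the stud, 39 mm across, pressed by the foot of the cap: how far it is sunk, 0 at rest, 0.004 m at its stop. It takes about 1.3 N to start and 2.6 N more per mm, so 0.002 m means about 6.5 N
- valve_cap: loose cream round cap with a teal band, about 45 g, standing upright on the worktop, hollow side down. 48 mm tall: skirt 36 mm across up to z = 24 mm, with a flat shoulder there, then a fluted knob 24 mm across from z = 24 to 48 mm to hold it by. Origin: centre of the lower edge; z up. Snapped home, the origin is level with valve_seat; pressing further sinks it into the seal by up to 4 mm
- cap_lip (a point): centre of the 21 mm opening of the lip inside the valve cap, 5 mm above the cap's lower edge. The lip (2 mm thick) must pass over the prong heads: it meets them when the cap's lower edge is about 11 mm above valve_seat, resists with about 14 N, then snaps down with a sudden drop of the force
- mug_1: tall cream mug, 78 x 116 mm, 101 mm high, loose bystander; origin on its underside, in the middle of its outline with the handle
- cup_blue: small green-blue cup, 65 x 92 mm, 50 mm high, loose bystander; origin on its underside, in the middle of its outline with the handle
- cup_2: cream cup with a diamond pattern, 90 x 114 mm, 60 mm high, standing on a round trivet, loose bystander; origin on its underside, in the middle of its outline with the handle
- teaspoon: light teaspoon, 139 mm long along its x, lying on the worktop, loose bystander; origin at its middle, underside
Not all that is in view belongs to the job. What is meant by the valve_cap is not blue or pink, and is the smaller of those in its own colour.

How it is judged:
By the outcome, as a careful person would: the job done as asked, in the order asked, and still so for the second after the job is handed in, while the arm keeps its last pose, push and grip.
It also fails if it takes over 58 s, if anything falls off the work surface, if the arm or the gripper's body presses on something with over 40 N, if the wrist force passes 120 N, or if a joint passes its speed limit or range.

## Working session

There is one attempt and no reset: what is moved stays moved. The work goes in short steps, Python scripts to look and compute and a tool call to move; the robot and the scene stay as the last step left them, time stands still between calls to the robot, and variables do not carry over. Pictures are saved under pics/ and viewed, about 8 in all and at most 12, crops included, and the job is handed in when it is done.

Besides the shell and the picture viewer there is one more tool, called after ">>>" as name(argument=value, ...), one argument or row to a line, values as JSON. servo_tool: Moves the arm, as the interface text tells. Its arguments: {"type":"object","properties":{"rows":{"type":"array","items":{"type":"array","items":{"type":"number"}}},"force":{"type":"number"}},"required":["rows"]}

```bash
mkdir -p pics; cat > h.py <<'E'
import numpy as np, cv2
from station import manip, imaging, job_done, boxes_of, cut_out
from scipy.spatial.transform import Rotation as Ro
def cal(n):
    c=imaging.get_calibration(n); return np.array(c["intrinsics"]),np.array(c["R"]),np.array(c["t"])
def proj(n,X):
    K,R,t=cal(n); p=K@(R@np.array(X,float).reshape(-1,3).T+t[:,None]); return (p[:2]/p[2]).T
def onplane(n,uv,z):
    K,R,t=cal(n); C=-R.T@t; d=R.T@np.linalg.solve(K,[uv[0],uv[1],1.]); return C+d*(z-C[2])/d[2]
def tri(uvs):
    A=[];b=[]
    for n,uv in uvs.items():
        K,R,t=cal(n); C=-R.T@t; d=R.T@np.linalg.solve(K,[uv[0],uv[1],1.]); d/=np.linalg.norm(d)
        P=np.eye(3)-np.outer(d,d); A.append(P); b.append(P@C)
    return np.linalg.solve(sum(A),sum(b))
def save(n,f,crop=None,s=1):
    im=imaging.snapshot(n)
    if crop: im=im[crop[1]:crop[3],crop[0]:crop[2]]
    cv2.imwrite('pics/'+f,cv2.resize(im[...,::-1],None,fx=s,fy=s,interpolation=cv2.INTER_CUBIC))
def st():
    o=manip.observe(); print({k:np.round(o[k],4).tolist() for k in ['t','joint_pos','tcp_pos','tcp_rot','contact_force','gripper_width']}); return o
E
python3 - <<'E'
from h import *
st()
for n in ['top','side']:
    save(n,n+'0.png')
    K,R,t=cal(n); print(n,'cam at',-R.T@t, 'fwd',R[2], K[0,0])
    for l in ['vacuum_box','pump_lever','pump_pad','seal_ring','valve_cap','cap_lip']:
        for b in boxes_of(l,n)[:5]: print(l,round(b['p'],2),np.round(np.array(b['box'])*[640,480,640,480]).tolist())
E
```

```text
{'t': 0.0, 'joint_pos': [1.1903, 0.6001, -0.0026, 1.6001, 0.0018, 0.9429, -0.0798], 'tcp_pos': [0.2167, -0.6913, 0.2178], 'tcp_rot': [-1.5709, 0.0015, -1.267], 'contact_force': [-0.0647, 0.8831, 0.8259], 'gripper_width': 0.0929}
top cam at [-0.08735492 -0.36327272  1.46131835] fwd [ 0.37948395  0.17049821 -0.90935268] 451.95290074057226
vacuum_box 0.72 [257.0, 197.0, 72.0, 70.0]
pump_lever 0.56 [266.0, 203.0, 27.0, 22.0]
pump_lever 0.4 [445.0, 292.0, 30.0, 35.0]
pump_pad 0.71 [265.0, 206.0, 28.0, 23.0]
cap_lip 0.68 [333.0, 263.0, 9.0, 12.0]
cap_lip 0.56 [375.0, 264.0, 14.0, 4.0]
side cam at [ 0.55316788 -1.42324697  0.72945308] fwd [-0.05529714  0.90694533 -0.41760316] 547.2915052807505
vacuum_box 0.65 [307.0, 204.0, 55.0, 77.0]
vacuum_box 0.56 [302.0, 295.0, 15.0, 22.0]
pump_lever 0.49 [319.0, 206.0, 41.0, 22.0]
pump_pad 0.6 [321.0, 208.0, 42.0, 18.0]
valve_cap 0.91 [326.0, 304.0, 19.0, 30.0]
valve_cap 0.8 [301.0, 297.0, 16.0, 23.0]
valve_cap 0.78 [290.0, 309.0, 18.0, 29.0]
valve_cap 0.56 [310.0, 278.0, 16.0, 19.0]
cap_lip 0.85 [292.0, 306.0, 16.0, 33.0]
cap_lip 0.77 [326.0, 302.0, 21.0, 31.0]
cap_lip 0.68 [302.0, 293.0, 15.0, 26.0]
cap_lip 0.55 [310.0, 278.0, 13.0, 27.0]
```

View pics/top0.png

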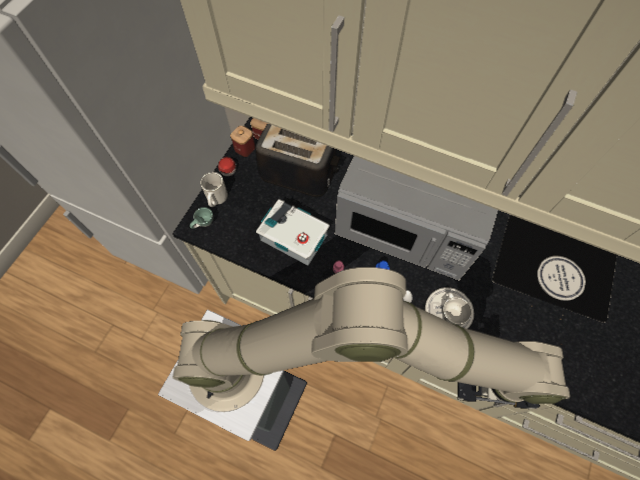

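View pics/side0.png

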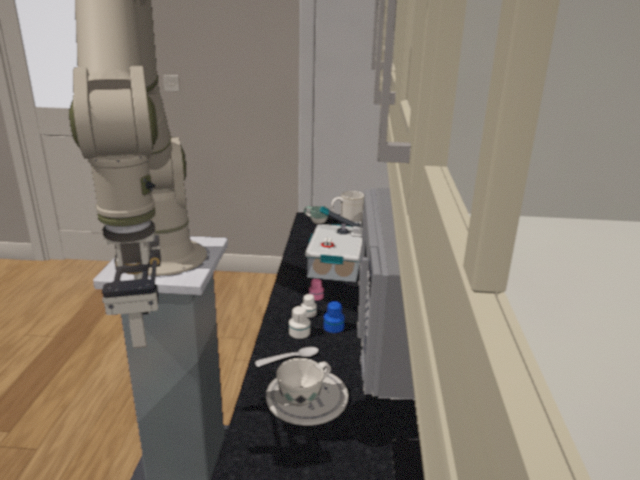

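Cream candidates in the side picture: the larger one at about (299,322) and the smaller one at about (309,306). Pink (317,290) and blue (334,317) are excluded. I expect the smaller cream one to be the cap and will check it in a crop with measured sizes.

```bash
python3 - <<'E'
from h import *
save('side','s1.png',(250,200,380,350),4)
for b in cut_out('valve_cap','side'):
    m=b['pixels']; ys,xs=np.nonzero(m); print(round(b['p'],2),xs.min(),xs.max(),ys.min(),ys.max(),m.sum())
    u=(xs.min()+xs.max()+1)/2; X=onplane('side',(u,ys.max()-3),0.0); K,R,t=cal('side'); d=(R@X+t)[2]
    print('  ground',X.round(3),'width mm',(xs.max()-xs.min()+1)*d/547*1000)
for l in ['mug_1','cup_2','teaspoon']:
  for b in cut_out(l,'side')[:2]:
    ys,xs=np.nonzero(b['pixels']); print(l,b['p'],onplane('side',(xs.mean(),ys.mean()),0.02).round(3))
# box pose from lid in top: white mask, cut out
imaging.snapshot('top')
b=cut_out('vacuum_box','top')[0]; m=b['pixels'].astype(np.uint8)
print(b['p'],cv2.boundingRect(m))
im=imaging.snapshot('top')
cv2.imwrite('pics/t1.png',cv2.resize(im[180:300,180:420,::-1],None,fx=3.3,fy=3.3,interpolation=cv2.INTER_CUBIC))
E
```

```text
0.69 310 323 279 299 222
  ground [ 0.467 -0.177  0.   ] width mm 36.848704683050784
0.66 302 316 294 316 242
  ground [ 0.455 -0.262  0.   ] width mm 37.37555333151006
0.66 324 343 302 332 493
  ground [ 0.52  -0.327  0.   ] width mm 47.567842440248796
0.56 291 309 307 337 484
  ground [ 0.443 -0.356  0.   ] width mm 44.41758941742041
mug_1 0.77 [0.54  0.455 0.02 ]
cup_2 0.76 [ 0.465 -0.546  0.02 ]
teaspoon 0.81 [ 0.427 -0.469  0.02 ]
0.68 (256, 200, 73, 65)
```

View pics/s1.png

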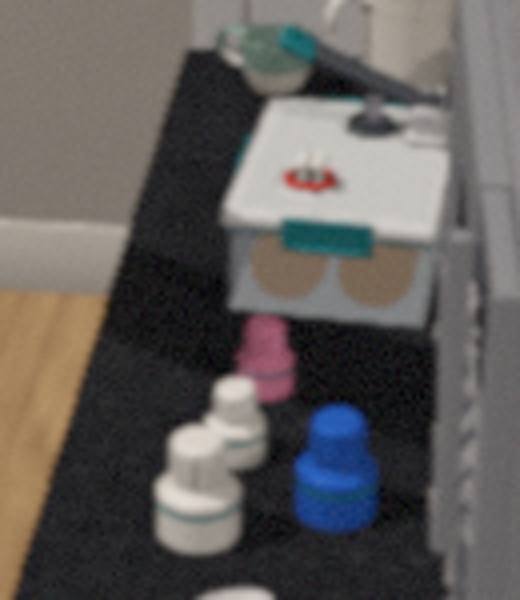

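View pics/t1.png

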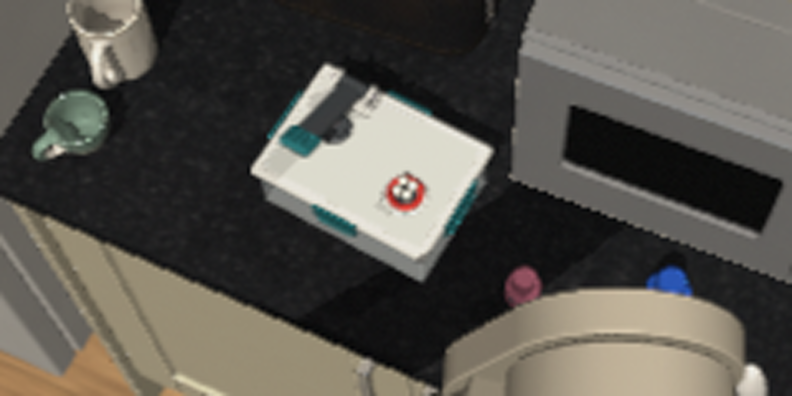

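The crop confirms it. The small cream cap is at side crop (237,425), full-picture (309,306), 37 mm wide; the other cream one at (198,490) is 44 mm wide. Next is the box pose from the lid corners, stud and pad.

```bash
python3 - <<'E'
from h import *
from scipy.optimize import least_squares
T=lambda a,b:np.array([a,b])/3.3+180
S=lambda a,b:np.array([a,b])/4+[250,200]
L=[('top',(-74,104,80),T(252,172)),('top',(74,104,80),T(330,66)),('top',(74,-104,80),T(493,152)),('top',(-74,-104,80),T(417,258)),
('top',(-20,-52,88),T(405,192)),('side',(-20,-52,88),S(312,179)),('top',(-44,52,150),T(300,140)),('side',(-44,52,150),S(297,41)),
('side',(-74,-104,80),S(222,222)),('side',(74,-104,80),S(443,238))]
def f(p,full=False):
    r=[]
    for n,X,uv in L:
        w=Ro.from_euler('z',p[2]).apply(np.array(X)/1000)+[p[0],p[1],0]
        r.append(proj(n,w)[0]-uv)
    return np.array(r) if full else np.ravel(r)
s=least_squares(f,[0.5,0,0],loss='soft_l1'); p=s.x; print(p); print(f(p,True).round(1).tolist())
for nm,X in [('stud',(-20,-52,88)),('pad_up',(-44,52,150)),('pad_dn',(-54,52,109.5))]:
    print(nm,(Ro.from_euler('z',p[2]).apply(np.array(X)/1000)+[p[0],p[1],0]).round(4))
print(tri({'top':T(405,192),'side':S(312,179)}), tri({'top':T(300,140),'side':S(297,41)}))
# cap by side: knob top centre crop (237,383), base bottom (240,470)
print(onplane('side',S(237,385),0.048),onplane('side',S(240,470),0))
E
```

```text
[ 0.50657367  0.0069843  -0.06486792]
[[-0.3, -0.3], [-1.8, -1.4], [1.0, -2.4], [3.2, 0.4], [1.0, -0.3], [-0.8, 0.0], [0.8, -0.5], [-0.1, -0.3], [-0.6, -1.7], [-1.4, -1.2]]
stud [ 0.4832 -0.0436  0.088 ]
pad_up [0.466  0.0617 0.15  ]
pad_dn [0.4561 0.0624 0.1095]
[ 0.48377283 -0.03978314  0.08543209] [0.46526342 0.06443501 0.14761733]
[ 0.45414874 -0.26225651  0.048     ] [ 0.4585731 -0.2827101  0.       ]
```

```bash
cat >> h.py <<'E'
def to(P,yaw=None):
    o=manip.observe(); R=Ro.from_euler('xyz',o['tcp_rot'])
    for p in np.reshape(P,(-1,3)): print('shift mm',(R.inv().apply(p-np.array(o['tcp_pos']))*1000).round(1))
    if yaw is not None: print('turn',np.degrees((R.inv()*Ro.from_euler('xyz',[-np.pi/2,0,yaw])).as_rotvec()).round(2))
E
python3 - <<'E'
from h import *
to([[.5,-.25,.25],[.461,.063,.2]],-np.pi/2-.065)
E
```

```text
shift mm [-336.9  -31.4  402.3]
shift mm [-647.2   18.6  458.7]
turn [-0.   21.13  0.  ]
```

>>> servo_tool(
  rows=[
    [-50, -15, 60, 0, 3, 0, 0],
    [-90, -30, 115, 0, 6, 0, 0],
    [-130, -31, 175, 0, 9, 0, 0],
    [-180, -31, 230, 0, 11, 0, 0],
    [-220, -31, 285, 0, 13, 0, 0],
    [-260, -31, 330, 0, 15, 0, 0],
    [-300, -31, 370, 0, 17, 0, 0],
    [-337, -31, 402, 0, 19, 0, 0],
    [-380, -31, 410, 0, 21.1, 0, 0],
    [-430, -25, 418, 0, 21.1, 0, 0],
    [-480, -15, 425, 0, 21.1, 0, 0],
    [-530, 0, 435, 0, 21.1, 0, 0],
  ],
  force=40,
)

```text
t: 2.6
tcp_pos: [0.4733, -0.0544, 0.2189]
tcp_rot: [-1.569, 0.0, -1.635]
contact_force: [0.9, 0.7, -0.4]
gripper_width: 0.0005
```

```bash
python3 - <<'E'
from h import *
st(); to([[.461,.063,.2]],-np.pi/2-.065)
im=imaging.snapshot('top')
for b in cut_out('valve_cap','top'):
    m=b['pixels']; ys,xs=np.nonzero(m); print(round(b['p'],2),xs.min(),xs.max(),ys.min(),ys.max(),onplane('top',(xs.mean(),ys.mean()),0.024).round(3))
E
```

```text
{'t': 2.6, 'joint_pos': [0.0084, 0.3033, -0.017, 2.1539, 0.0081, 0.6828, -1.6493], 'tcp_pos': [0.4733, -0.0544, 0.2189], 'tcp_rot': [-1.5692, 0.0001, -1.6352], 'contact_force': [0.8823, 0.6684, -0.3847], 'gripper_width': 0.0005}
shift mm [-116.3   18.9  -19.9]
turn [-0.09  0.03 -0.  ]
0.54 374 388 285 301 [ 0.434 -0.35   0.024]
0.52 374 387 261 278 [ 0.512 -0.319  0.024]
```

>>> servo_tool(
  rows=[
    [-50, 5, -8, 0, 0, 0, 0],
    [-100, 15, -16, 0, 0, 0, 0],
    [-116, 19, -20, 0, 0, 0, 0],
    [-116, 45, -20, 0, 0, 0, 0],
    [-116, 56, -20, 0, 0, 0, 0],
    [-116, 56, -20, 0, 0, 0, 0],
  ],
)

```text
t: 3.45
tcp_pos: [0.4608, 0.0604, 0.1622]
tcp_rot: [-1.572, -0.001, -1.636]
contact_force: [-0.6, 0.1, 0.8]
gripper_width: 0.0006
```

```bash
python3 - <<'E'
from h import *
st()
a=imaging.snapshot('top')[180:270,230:350]; b=imaging.snapshot('side')[170:260,280:400]
cv2.imwrite('pics/p1.png',cv2.resize(np.hstack([a,b])[...,::-1],None,fx=3.3,fy=3.3,interpolation=cv2.INTER_CUBIC))
E
```

```text
{'t': 3.45, 'joint_pos': [-0.2212, 0.3806, -0.0418, 2.2345, 0.0311, 0.5284, -1.9231], 'tcp_pos': [0.4608, 0.0604, 0.1622], 'tcp_rot': [-1.5721, -0.0006, -1.6362], 'contact_force': [-0.6034, 0.0751, 0.8133], 'gripper_width': 0.0006}
```

View pics/p1.png

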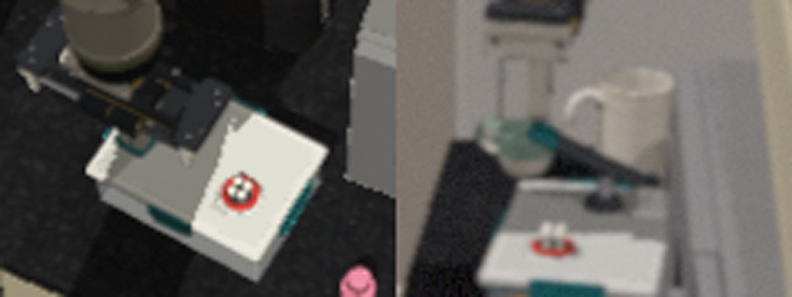

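The fingertips (side crop x≈537) sit right over the teal pad (x≈543). I'll do the first stroke now and check the force.

>>> servo_tool(
  rows=[
    [0, 10, 0, 0, 0, 0, 0],
    [0, 25, 0, 0, 0, 0, 0],
    [0, 40, 0, 0, 0, 0, 0],
    [0, 48, 0, 0, 0, 0, 0],
    [0, 52, 0, 0, 0, 0, 0],
    [0, 53, 0, 0, 0, 0, 0],
    [0, 53, 0, 0, 0, 0, 0],
  ],
)

```text
t: 4.42
tcp_pos: [0.4591, 0.061, 0.1097]
tcp_rot: [-1.574, -0.001, -1.635]
contact_force: [-5.1, 0.9, 11.5]
gripper_width: 0.0006
```

```bash
python3 - <<'E'
from h import *
st()
a=imaging.snapshot('top')[180:270,230:350]; b=imaging.snapshot('side')[170:260,280:400]
cv2.imwrite('pics/p2.png',cv2.resize(np.hstack([a,b])[...,::-1],None,fx=3.3,fy=3.3,interpolation=cv2.INTER_CUBIC))
E
```

```text
{'t': 4.425, 'joint_pos': [-0.2282, 0.4738, -0.0362, 2.2828, 0.0426, 0.3885, -1.9349], 'tcp_pos': [0.4591, 0.061, 0.1097], 'tcp_rot': [-1.5736, -0.0006, -1.635], 'contact_force': [-5.1074, 0.9401, 11.5476], 'gripper_width': 0.0006}
```

View pics/p2.png

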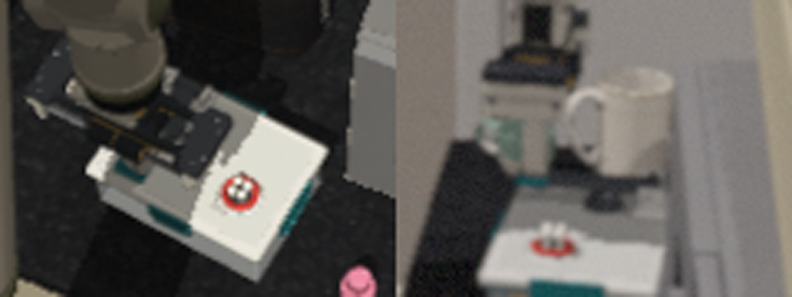

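The lever looks level (side crop, pad at about (535,182)), at z = 0.1097 with 11.5 N. I'll press slightly more, let it come up fully, and repeat.

>>> servo_tool(
  rows=[
    [0, 2, 0, 0, 0, 0, 0],
    [0, 2, 0, 0, 0, 0, 0],
    [0, -20, 0, 0, 0, 0, 0],
    [0, -45, 0, 0, 0, 0, 0],
    [0, -56, 0, 0, 0, 0, 0],
    [0, -56, 0, 0, 0, 0, 0],
    [0, -56, 0, 0, 0, 0, 0],
  ],
)

```text
t: 5.4
tcp_pos: [0.4604, 0.061, 0.1648]
tcp_rot: [-1.572, -0.0, -1.635]
contact_force: [-0.3, 1.0, -0.0]
gripper_width: 0.0005
```

>>> servo_tool(
  rows=[
    [0, 12, 0, 0, 0, 0, 0],
    [0, 28, 0, 0, 0, 0, 0],
    [0, 44, 0, 0, 0, 0, 0],
    [0, 54, 0, 0, 0, 0, 0],
    [0, 58, 0, 0, 0, 0, 0],
    [0, 58, 0, 0, 0, 0, 0],
    [0, 58, 0, 0, 0, 0, 0],
  ],
)

```text
t: 6.28
tcp_pos: [0.4586, 0.0611, 0.109]
tcp_rot: [-1.574, -0.001, -1.635]
contact_force: [-15.3, 0.7, 58.8]
gripper_width: 0.0006
```

>>> servo_tool(
  rows=[
    [0, -20, 0, 0, 0, 0, 0],
    [0, -45, 0, 0, 0, 0, 0],
    [0, -58, 0, 0, 0, 0, 0],
    [0, -58, 0, 0, 0, 0, 0],
    [0, -58, 0, 0, 0, 0, 0],
  ],
)

```text
t: 6.9
tcp_pos: [0.4603, 0.061, 0.1645]
tcp_rot: [-1.573, -0.001, -1.635]
contact_force: [-0.6, 0.8, -0.5]
gripper_width: 0.0004
```

>>> servo_tool(
  rows=[
    [0, 12, 0, 0, 0, 0, 0],
    [0, 28, 0, 0, 0, 0, 0],
    [0, 44, 0, 0, 0, 0, 0],
    [0, 54, 0, 0, 0, 0, 0],
    [0, 58, 0, 0, 0, 0, 0],
    [0, 58, 0, 0, 0, 0, 0],
    [0, 58, 0, 0, 0, 0, 0],
  ],
)

```text
t: 7.78
tcp_pos: [0.4585, 0.061, 0.109]
tcp_rot: [-1.574, -0.001, -1.635]
contact_force: [-14.6, 0.4, 57.6]
gripper_width: 0.0005
```

>>> servo_tool(
  rows=[
    [0, -20, 0, 0, 0, 0, 0],
    [0, -45, 0, 0, 0, 0, 0],
    [0, -58, 0, 0, 0, 0, 0],
    [0, -58, 0, 0, 0, 0, 0],
    [0, -58, 0, 0, 0, 0, 0],
  ],
)

```text
t: 8.4
tcp_pos: [0.4602, 0.061, 0.1645]
tcp_rot: [-1.573, -0.001, -1.635]
contact_force: [-0.1, -0.9, -1.2]
gripper_width: 0.0005
```

>>> servo_tool(
  rows=[
    [0, 12, 0, 0, 0, 0, 0],
    [0, 28, 0, 0, 0, 0, 0],
    [0, 44, 0, 0, 0, 0, 0],
    [0, 54, 0, 0, 0, 0, 0],
    [0, 58, 0, 0, 0, 0, 0],
    [0, 59, 0, 0, 0, 0, 0],
    [0, 59, 0, 0, 0, 0, 0],
  ],
)

```text
t: 9.28
tcp_pos: [0.4586, 0.061, 0.1088]
tcp_rot: [-1.573, -0.001, -1.635]
contact_force: [-17.3, -0.4, 73.0]
gripper_width: 0.0008
```

>>> servo_tool(
  rows=[
    [0, -20, 0, 0, 0, 0, 0],
    [0, -45, 0, 0, 0, 0, 0],
    [0, -65, 0, 0, 0, 0, 0],
    [0, -90, 0, 0, 0, 0, 0],
    [0, -110, 0, 0, 0, 0, 0],
  ],
)

```text
t: 9.9
tcp_pos: [0.4606, 0.0611, 0.2161]
tcp_rot: [-1.572, -0.0, -1.635]
contact_force: [-0.6, -0.0, 0.3]
gripper_width: 0.0006
```

```bash
python3 - <<'E'
from h import *
st()
for n in ['top','side']:
    imaging.snapshot(n)
    for b in cut_out('valve_cap',n):
        m=b['pixels']; ys,xs=np.nonzero(m); print(n,round(b['p'],2),xs.min(),xs.max(),ys.min(),ys.max(),onplane(n,(xs.mean(),ys.mean()),0.022).round(3))
to([[.457,-.20,.2],[.457,-.262,.15]])
E
```

```text
{'t': 9.9, 'joint_pos': [-0.2155, 0.2952, -0.0489, 2.1771, 0.0228, 0.6711, -1.9154], 'tcp_pos': [0.4606, 0.0611, 0.2161], 'tcp_rot': [-1.572, -0.0004, -1.6352], 'contact_force': [-0.6462, -0.029, 0.3234], 'gripper_width': 0.0006}
top 0.76 375 388 261 276 [ 0.515 -0.32   0.022]
top 0.54 354 364 274 286 [ 0.447 -0.265  0.022]
top 0.53 374 388 285 301 [ 0.435 -0.351  0.022]
top 0.44 333 342 261 273 [ 0.458 -0.181  0.022]
side 0.87 324 343 302 332 [ 0.518 -0.314  0.022]
side 0.66 290 309 308 337 [ 0.439 -0.343  0.022]
side 0.55 302 316 296 316 [ 0.456 -0.264  0.022]
side 0.45 310 322 279 299 [ 0.466 -0.179  0.022]
shift mm [260.8  15.6  13.2]
shift mm [322.6  65.6  17.2]
```

All four strokes reached the stop and returned to about 0 N. Next I'll go above the small cream cap.

>>> servo_tool(
  rows=[
    [60, 0, 3, 0, 0, 0, 50],
    [120, 0, 6, 0, 0, 0, 50],
    [180, 5, 9, 0, 0, 0, 50],
    [240, 25, 12, 0, 0, 0, 50],
    [290, 60, 13, 0, 0, 0, 50],
    [323, 90, 13, 0, 0, 0, 50],
    [325, 130, 13, 0, 0, 0, 50],
    [325, 130, 13, 0, 0, 0, 50],
  ],
)

```text
t: 11.1
tcp_pos: [0.4505, -0.2633, 0.0831]
tcp_rot: [-1.578, 0.003, -1.636]
contact_force: [0.0, 1.2, 0.5]
gripper_width: 0.05
```

```bash
python3 - <<'E'
from h import *
o=st()
a=imaging.snapshot('top')[220:320,290:410]; b=imaging.snapshot('side')[240:340,250:370]
cv2.imwrite('pics/g1.png',cv2.resize(np.hstack([a,b])[...,::-1],None,fx=3.3,fy=3.3,interpolation=cv2.INTER_CUBIC))
p=np.array(o['tcp_pos']); print(proj('top',p),proj('side',p))
for X in [(.452,-.264,.048),(.452,-.264,.024),(.452,-.264,0)]: print((proj('top',X)[0]-[290,220])*3.3,(proj('side',X)[0]-[130,240])*3.3)
E
```

```text
{'t': 11.1, 'joint_pos': [0.417, 0.5673, 0.0046, 2.1712, -0.0063, 0.4104, -1.2094], 'tcp_pos': [0.4505, -0.2633, 0.0831], 'tcp_rot': [-1.5777, 0.0026, -1.636], 'contact_force': [0.042, 1.2003, 0.5292], 'gripper_width': 0.05}
[[360.26588222 272.17932506]] [[307.90641637 283.83247053]]
[230.20576359 183.69119035] [588.4259303  186.64426612]
[228.29789127 191.95444151] [588.00710825 214.45116858]
[226.44372996 199.98506302] [587.59445198 241.84870546]
```

View pics/g1.png

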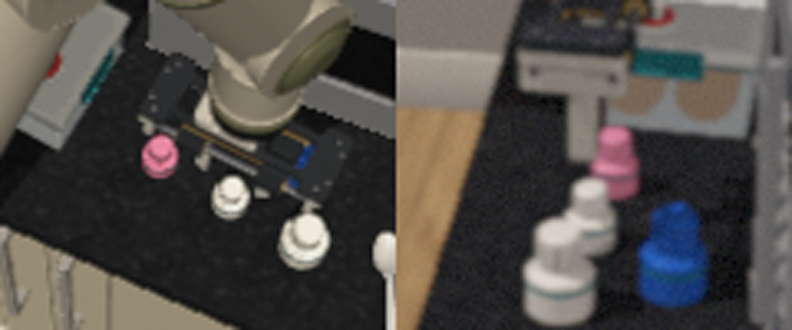

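```bash
python3 - <<'E'
from h import *
o=manip.observe()
T=np.array([234,184])/3.3+[290,220]; S=np.array([589,184])/3.3+[130,240]
print(onplane('top',T,.048),onplane('side',S,.048),tri({'top':T,'side':S}))
R=Ro.from_euler('xyz',o['tcp_rot']); f=np.array(o['tcp_pos'])+R.apply([.034,0,0]); print((proj('side',f)[0]-[130,240])*3.3)
for n in ['top','side']:
    imaging.snapshot(n)
    for b in cut_out('valve_cap',n):
        m=b['pixels']; ys,xs=np.nonzero(m); print(n,round(b['p'],2),onplane(n,((xs.min()+xs.max())/2,(ys.min()+ys.max())/2),0.024).round(4))
to([[.453,-.262,.026]])
E
```

```text
[ 0.45329277 -0.2676119   0.048     ] [ 0.45205816 -0.26009169  0.048     ] [ 0.45223532 -0.26772943  0.05219337]
[582.43269078 163.88496637]
top 0.45 [ 0.4345 -0.3519  0.024 ]
top 0.39 [ 0.4457 -0.266   0.024 ]
side 0.94 [ 0.439  -0.3422  0.024 ]
side 0.71 [ 0.4662 -0.1848  0.024 ]
side 0.62 [ 0.5172 -0.312   0.024 ]
shift mm [-1.8 61.9 -1. ]
```

>>> servo_tool(
  rows=[
    [2, 25, 2, 0, 0, 0, 50],
    [2, 45, 2, 0, 0, 0, 50],
    [2, 57, 2, 0, 0, 0, 50],
    [2, 57, 2, 0, 0, 0, 50],
  ],
  force=30,
)

```text
t: 11.9
tcp_pos: [0.4548, -0.2659, 0.0296]
tcp_rot: [-1.571, 0.0, -1.635]
contact_force: [-0.4, 0.3, 0.6]
gripper_width: 0.0501
```

>>> servo_tool(
  rows=[
    [0, 0, 0, 0, 0, 0, 30],
    [0, 0, 0, 0, 0, 0, 15],
    [0, 0, 0, 0, 0, 0, 15],
    [0, 0, 0, 0, 0, 0, 15],
    [0, 0, 0, 0, 0, 0, 15],
  ],
  force=30,
)

```text
t: 12.52
tcp_pos: [0.455, -0.2663, 0.03]
tcp_rot: [-1.57, -0.0, -1.635]
contact_force: [-0.4, -0.1, 5.5]
gripper_width: 0.0234
```

```bash
python3 - <<'E'
from h import *
st()
a=imaging.snapshot('top')[220:320,290:410]; b=imaging.snapshot('side')[240:340,250:370]
cv2.imwrite('pics/g2.png',cv2.resize(np.hstack([a,b])[...,::-1],None,fx=3.3,fy=3.3,interpolation=cv2.INTER_CUBIC))
E
```

```text
{'t': 12.525, 'joint_pos': [0.4204, 0.6633, 0.002, 2.1904, -0.0042, 0.2873, -1.2092], 'tcp_pos': [0.455, -0.2663, 0.03], 'tcp_rot': [-1.5702, -0.0003, -1.6353], 'contact_force': [-0.3569, -0.118, 5.4764], 'gripper_width': 0.0234}
```

View pics/g2.png

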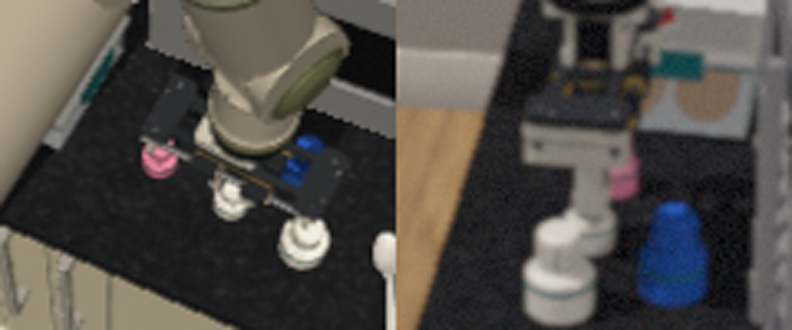

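The cap is held (23.4 mm), but the tips are about 6 mm above its shoulder. I'll regrip lower so they can bear on the shoulder.

>>> servo_tool(
  rows=[
    [0, 0, 0, 0, 0, 0, 36],
    [0, 0, 0, 0, 0, 0, 36],
    [0, 3, -1.5, 0, 0, 0, 36],
    [0, 3, -1.5, 0, 0, 0, 36],
    [0, 3, -1.5, 0, 0, 0, 36],
  ],
  force=30,
)

```text
t: 13.25
tcp_pos: [0.4532, -0.266, 0.0265]
tcp_rot: [-1.571, 0.0, -1.635]
contact_force: [-0.4, -0.5, -0.5]
gripper_width: 0.036
```

```bash
python3 - <<'E'
from h import *
st()
E
```

```text
{'t': 13.25, 'joint_pos': [0.4216, 0.669, 0.0017, 2.1947, -0.0038, 0.2782, -1.2087], 'tcp_pos': [0.4532, -0.266, 0.0265], 'tcp_rot': [-1.5711, 0.0001, -1.6353], 'contact_force': [-0.3509, -0.532, -0.4939], 'gripper_width': 0.036}
```

>>> servo_tool(
  rows=[
    [0, 1, 0, 0, 0, 0, 36],
    [0, 1.5, 0, 0, 0, 0, 36],
    [0, 1.5, 0, 0, 0, 0, 15],
    [0, 1.5, 0, 0, 0, 0, 15],
    [0, 1.5, 0, 0, 0, 0, 15],
    [0, 1.5, 0, 0, 0, 0, 15],
  ],
  force=45,
)

```text
t: 14.0
tcp_pos: [0.4533, -0.2661, 0.0251]
tcp_rot: [-1.571, 0.0, -1.635]
contact_force: [-0.0, 0.2, -0.0]
gripper_width: 0.0232
```

>>> servo_tool(
  rows=[
    [0, -10, 0, 0, 0, 0, 15],
    [0, -40, 0, 0, 0, 0, 15],
    [0, -80, 0, 0, 0, 0, 15],
    [0, -120, 0, 0, 0, 0, 15],
    [0, -140, 0, 0, 0, 0, 15],
    [0, -140, 0, 0, 0, 0, 15],
  ],
)

```text
t: 14.75
tcp_pos: [0.454, -0.2664, 0.167]
tcp_rot: [-1.567, -0.001, -1.635]
contact_force: [0.8, 1.2, -1.0]
gripper_width: 0.0233
```

```bash
python3 - <<'E'
from h import *
o=st(); p=np.array(o['tcp_pos'])
to([[.482,-.15,.17],[.4835,-.042,.16]],-np.pi/2-.065)
E
```

```text
{'t': 14.75, 'joint_pos': [0.4156, 0.4332, 0.01, 2.1066, -0.0074, 0.5983, -1.2046], 'tcp_pos': [0.454, -0.2664, 0.167], 'tcp_rot': [-1.5675, -0.0013, -1.6354], 'contact_force': [0.8187, 1.196, -0.9814], 'gripper_width': 0.0233}
shift mm [-118.    -3.1   20.5]
shift mm [-225.9    6.7   15. ]
turn [-0.19  0.03  0.07]
```

>>> servo_tool(
  rows=[
    [-50, -3, 8, 0, 0, 0, 15],
    [-100, -3, 16, 0, 0, 0, 15],
    [-150, 0, 18, 0, 0, 0, 15],
    [-195, 4, 16, 0, 0, 0, 15],
    [-220, 10, 15, 0, 0, 0, 15],
    [-226, 20, 15, 0, 0, 0, 15],
    [-226, 20, 15, 0, 0, 0, 15],
    [-226, 20, 15, 0, 0, 0, 15],
  ],
)

```text
t: 15.75
tcp_pos: [0.4826, -0.0429, 0.1449]
tcp_rot: [-1.571, -0.001, -1.637]
contact_force: [-0.6, -0.3, -0.7]
gripper_width: 0.0229
```

```bash
python3 - <<'E'
from h import *
o=st(); p=np.array(o['tcp_pos'])
o1=(270,200);o2=(290,190)
a=imaging.snapshot('top')[200:260,270:340]; b=imaging.snapshot('side')[190:250,290:360]
cv2.imwrite('pics/f1.png',cv2.resize(np.hstack([a,b])[...,::-1],None,fx=5.7,fy=5.7,interpolation=cv2.INTER_CUBIC))
R=Ro.from_euler('xyz',o['tcp_rot'])
for nm,X in [('stud top',(.4835,-.042,.104)),('seat',(.4835,-.042,.088)),('capbot',p+R.apply([0,.025,0])),('capshoulder',p)]:
    print(nm,((proj('top',X)[0]-o1)*5.7).round(),((proj('side',X)[0]-[220,190])*5.7).round())
E
```

```text
{'t': 15.75, 'joint_pos': [-0.0413, 0.4287, 0.0169, 2.2124, -0.0136, 0.5013, -1.6511], 'tcp_pos': [0.4826, -0.0429, 0.1449], 'tcp_rot': [-1.5714, -0.0006, -1.6371], 'contact_force': [-0.5991, -0.331, -0.7447], 'gripper_width': 0.0229}
stud top [189. 203.] [612. 281.]
seat [190. 215.] [612. 311.]
capbot [189. 193.] [611. 252.]
capshoulder [188. 174.] [613. 204.]
```

View pics/f1.png

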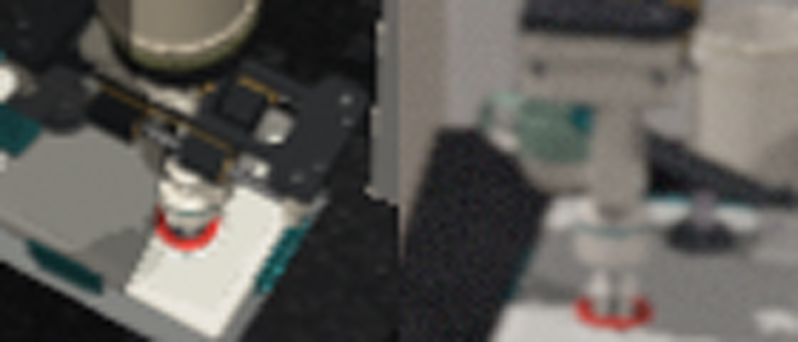

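Top crop: cap skirt centre u≈190, ring centre u≈187. Side crop: skirt centre u≈610, ring u≈613. It is nearly aligned, so I'll measure the offset from the colours.

```bash
python3 - <<'E'
from h import *
R=Ro.from_euler('xyz',manip.observe()['tcp_rot']); p=np.array(manip.observe()['tcp_pos'])
def red(im,x0,y0,x1,y1):
    c=im[y0:y1,x0:x1].astype(float); w=np.clip(c[...,0]-np.maximum(c[...,1],c[...,2])-25,0,80); w[w<15]=0
    ys,xs=np.mgrid[y0:y1,x0:x1]; col=w.max(0); k=np.nonzero(col)[0]+x0; r=np.nonzero(w.max(1))[0]+y0
    return (xs*w).sum()/w.sum(),(ys*w).sum()/w.sum(),k.min(),k.max(),r.min(),r.max()
for n,bx in [('top',(290,225,320,252)),('side',(312,232,345,255))]:
    im0=cv2.imread(f'pics/{n}0.png')[...,::-1]; r=red(im0,*bx); print(n,'ring',np.round(r,2),'->',onplane(n,r[:2],.088).round(4), onplane(n,((r[2]+r[3])/2,(r[4]+r[5])/2),.087).round(4))
    im=np.mean([imaging.snapshot(n) for _ in range(3)],0); print(' now ring',np.round(red(im,*bx),2))
    # horizontal profile of cap skirt
    X=p+R.apply([0,.015,0]); u,v=proj(n,X)[0]; print(' skirt mid proj',u.round(2),v.round(2))
    for dv in (0,1,2,3):
        vv=int(round(v))+dv; print(vv,[tuple(int(q) for q in im[vv,x]) for x in range(int(u)-10,int(u)+12)])
E
```

```text
top ring [302.38 239.   297.   308.   233.   243.  ] -> [ 0.4776 -0.0412  0.088 ] [ 0.4815 -0.0398  0.087 ]
 now ring [302.37 240.84 297.   308.   237.   243.  ]
 skirt mid proj 303.05 232.36
232 [(131, 129, 121), (131, 129, 121), (131, 129, 121), (130, 128, 121), (119, 116, 109), (204, 197, 181), (211, 203, 185), (173, 166, 151), (159, 151, 138), (173, 165, 152), (174, 166, 152), (162, 154, 141), (138, 132, 120), (131, 125, 114), (110, 105, 96), (98, 94, 85), (100, 95, 86), (107, 104, 94), (133, 131, 122), (135, 134, 126), (126, 125, 119), (121, 119, 116)]
233 [(130, 129, 121), (130, 129, 121), (130, 129, 121), (130, 129, 121), (116, 115, 108), (195, 188, 171), (230, 225, 209), (215, 207, 189), (190, 182, 167), (194, 187, 173), (177, 170, 157), (158, 151, 138), (146, 139, 126), (152, 145, 130), (158, 150, 135), (163, 155, 139), (130, 124, 112), (117, 114, 106), (197, 194, 182), (222, 221, 208), (200, 198, 186), (158, 157, 147)]
234 [(131, 129, 121), (130, 129, 121), (130, 129, 121), (130, 129, 121), (125, 123, 114), (164, 157, 144), (216, 207, 189), (232, 226, 210), (229, 223, 210),
[... 1585 characters left out ...]
21), (139, 135, 131), (156, 150, 144), (169, 162, 154), (171, 164, 157), (170, 163, 155), (166, 158, 152), (163, 155, 148), (157, 150, 143), (153, 146, 138), (153, 146, 139), (152, 145, 137), (152, 144, 137), (147, 140, 133), (137, 131, 126), (128, 124, 120), (120, 117, 114), (107, 104, 102), (88, 87, 85), (73, 73, 73)]
234 [(122, 119, 117), (122, 120, 117), (123, 120, 117), (137, 132, 129), (152, 146, 141), (164, 158, 151), (167, 160, 153), (169, 160, 153), (165, 158, 151), (161, 154, 148), (156, 150, 142), (153, 147, 139), (151, 144, 135), (151, 145, 137), (150, 144, 136), (143, 137, 129), (135, 130, 124), (127, 123, 118), (122, 119, 115), (118, 116, 114), (112, 110, 107), (108, 105, 102)]
```

Ring extents put the stud at about (0.482, -0.040), so the cap needs to move about +2 mm in y. I'll correct and descend to just above the prongs.

>>> servo_tool(
  rows=[
    [-2, 0, 0, 0, 0, 0, 15],
    [-2, 8, 0, 0, 0, 0, 15],
    [-2, 14, 0, 0, 0, 0, 15],
    [-2, 18, 0, 0, 0, 0, 15],
    [-2, 18, 0, 0, 0, 0, 15],
  ],
  force=55,
)

```text
t: 16.77
tcp_pos: [0.4827, -0.0395, 0.1266]
tcp_rot: [-1.572, -0.0, -1.635]
contact_force: [-0.5, -0.7, -0.6]
gripper_width: 0.0226
```

>>> servo_tool(
  rows=[
    [0, 1, 0, 0, 0, 0, 15],
    [0, 2, 0, 0, 0, 0, 15],
    [0, 3, 0, 0, 0, 0, 15],
    [0, 3, 0, 0, 0, 0, 15],
  ],
)

```text
t: 17.27
tcp_pos: [0.4831, -0.0395, 0.1243]
tcp_rot: [-1.57, 0.0, -1.635]
contact_force: [0.0, -0.3, 2.4]
gripper_width: 0.023
```

>>> servo_tool(
  rows=[
    [0, 1, 0, 0, 0, 0, 15],
    [0, 2, 0, 0, 0, 0, 15],
    [0, 2, 0, 0, 0, 0, 15],
  ],
)

```text
t: 17.65
tcp_pos: [0.4838, -0.0391, 0.1228]
tcp_rot: [-1.569, 0.001, -1.635]
contact_force: [-1.2, 2.2, 9.3]
gripper_width: 0.0233
```

Contact came at z = 0.124 as predicted, with small side forces. I'll continue.

>>> servo_tool(
  rows=[
    [-0.5, 1, 0, 0, 0, 0, 15],
    [-0.5, 2, -0.5, 0, 0, 0, 15],
    [-0.5, 2, -0.5, 0, 0, 0, 15],
  ],
)

```text
t: 18.02
tcp_pos: [0.4838, -0.0385, 0.1211]
tcp_rot: [-1.568, 0.001, -1.635]
contact_force: [-0.2, 2.7, 12.7]
gripper_width: 0.0231
```

>>> servo_tool(
  rows=[
    [0, 1, 0, 0, 0, 0, 15],
    [0, 2, 0, 0, 0, 0, 15],
    [0, 2, 0, 0, 0, 0, 15],
  ],
)

```text
t: 18.4
tcp_pos: [0.4835, -0.0384, 0.1186]
tcp_rot: [-1.569, 0.001, -1.635]
contact_force: [1.7, 2.8, 3.9]
gripper_width: 0.0229
```

>>> servo_tool(
  rows=[
    [0, 1, 0, 0, 0, 0, 15],
    [0, 2, 0, 0, 0, 0, 15],
    [0, 2, 0, 0, 0, 0, 15],
  ],
)

```text
t: 18.77
tcp_pos: [0.4829, -0.0387, 0.1157]
tcp_rot: [-1.57, 0.0, -1.635]
contact_force: [4.6, 3.5, -6.2]
gripper_width: 0.0232
```

The force dropped from 12.7 N to -6 N, so the lip is snapping over the prongs. I'll keep going down onto the seal.

>>> servo_tool(
  rows=[
    [-0.3, 1, 0.5, 0, 0, 0, 15],
    [-0.3, 2, 0.5, 0, 0, 0, 15],
    [-0.3, 2.5, 0.5, 0, 0, 0, 15],
    [-0.3, 2.5, 0.5, 0, 0, 0, 15],
  ],
)

```text
t: 19.27
tcp_pos: [0.4824, -0.0391, 0.1135]
tcp_rot: [-1.572, -0.0, -1.636]
contact_force: [-0.2, -0.0, -0.5]
gripper_width: 0.0226
```

>>> servo_tool(
  rows=[
    [0, 1, 0, 0, 0, 0, 15],
    [0, 2, 0, 0, 0, 0, 15],
    [0, 2, 0, 0, 0, 0, 15],
    [0, 2, 0, 0, 0, 0, 15],
  ],
)

```text
t: 19.77
tcp_pos: [0.4828, -0.0389, 0.1117]
tcp_rot: [-1.571, -0.0, -1.635]
contact_force: [-1.2, -0.7, 4.3]
gripper_width: 0.0232
```

>>> servo_tool(
  rows=[
    [0, 1, 0, 0, 0, 0, 15],
    [0, 2, 0, 0, 0, 0, 15],
    [0, 2, 0, 0, 0, 0, 15],
    [0, 2, 0, 0, 0, 0, 15],
    [0, 2, 0, 0, 0, 0, 15],
    [0, 2, 0, 0, 0, 0, 15],
  ],
)

```text
t: 20.52
tcp_pos: [0.4829, -0.0388, 0.1098]
tcp_rot: [-1.571, -0.0, -1.635]
contact_force: [-2.9, -1.1, 9.4]
gripper_width: 0.023
```

```bash
python3 - <<'E'
from h import *
st()
a=imaging.snapshot('top')[190:260,250:340]; b=imaging.snapshot('side')[190:260,290:380]
cv2.imwrite('pics/e1.png',cv2.resize(np.hstack([a,b])[...,::-1],None,fx=4.4,fy=4.4,interpolation=cv2.INTER_CUBIC)); st()
E
```

```text
{'t': 20.525, 'joint_pos': [-0.046, 0.4898, 0.0125, 2.241, -0.0144, 0.4109, -1.6571], 'tcp_pos': [0.4829, -0.0388, 0.1098], 'tcp_rot': [-1.5709, -0.0001, -1.6354], 'contact_force': [-2.8778, -1.1237, 9.4408], 'gripper_width': 0.023}
{'t': 20.625, 'joint_pos': [-0.046, 0.4898, 0.0125, 2.241, -0.0144, 0.4109, -1.6571], 'tcp_pos': [0.4829, -0.0389, 0.1099], 'tcp_rot': [-1.5708, -0.0001, -1.6354], 'contact_force': [-2.5209, -2.2772, 8.9404], 'gripper_width': 0.023}
```

View pics/e1.png

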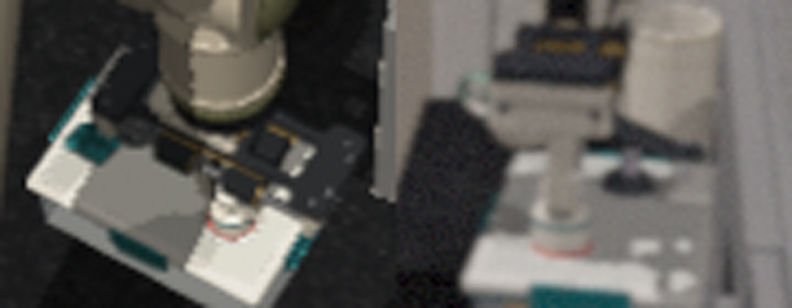

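The cap is seated flat on the red ring (side crop about (562,240)). The teal lever pad is at top-image (270.5,223), the same pixel as at the start, so the lever is up. It holds about 9 N, so I'm handing in.

```bash
python3 - <<'E'
from h import *
print(job_done()); st()
E
```

```text
the job is handed in; nothing more can be done
None
the job is handed in; nothing more can be done
```

The box is sealed and the job is handed in at about 20.6 s, with the gripper still holding the cap pressed down into its seal.

- **Pumping:** I gave the lever four full strokes. Each went down to its hard stop at z ≈ 0.109 m, and after each I lifted clear until the force was back to about zero. The last three pressed harder than needed, at 58–73 N on the fingertips. That is under the 120 N wrist limit. I took the 40 N limit to cover only the arm and gripper body, so if it also counts the fingertips, these strokes passed it.
- **Cap:** I picked the smaller of the two cream caps, about 37 mm across against 44 mm. I regripped it once, lower, so the fingertips sat close to its shoulder.
- **Snap:** The lip met the prongs at the predicted height. The highest reading was 12.7 N, then the force dropped to −6 N and to about zero with the cap home.
- **Last checks:** The downward force was about 9 N, so the seal is sunk roughly 3 mm of its 4 mm. The grip reads 23 mm on the knob. In the top picture the lever pad is at its starting pixel, so the lever is up.
- **Not checked:** I did not measure the mug, cups and teaspoon again. I never went near them, and no unexpected contact forces showed.

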